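# Lever up the lid of the gear unit

### The arm

A 6-joint arm with a two-finger parallel gripper is mounted at the origin on the work surface. World frame = base frame: x ahead of the robot, y to its left, z up, the work surface at z = 0. Lengths are in mm, angles in rad, forces in N, time in s.
With the tool pointing down it reaches from about 350 to 950 mm from the base axis. Payload 17.4 kg.
Tool frame: the origin (TCP) lies on the mounting face of the last link; the fingertips stand 186 mm ahead of it and the grasp point (between the pads) lies 167 mm ahead of it (r.grip_depth is the distance from the TCP to the grasp point, in mm); z points along the fingers, y is the line along which they close (so a half turn about z gives the same grasp; the last joint's range is limited). The gripper opens to 93 mm and grips with 3 to 60 N. Pads are 15 mm wide; open, the fingers measure 128 mm over their backs; the gripper's body (75 mm by 188 mm) begins 65 mm behind the grasp point.
Start: joints at [1.129, 0.116, 1.442, -0, 1.584, -0.038], TCP at [265.227, 620.716, 404.746] pointing down, gripper open.
Joint ranges: [-2.83, 2.83], [-0.83, 2.19], [0.07, 2.5], [-1.14, 4.28], [0.01, 3], [-2.97, 2.97]. Speed limits (rad/s): [1.89, 1.89, 2.22, 3.14, 3.14, 3.14].

### API

Orientations are given as a unit quaternion [x, y, z, w].
In Python, from cell import r, read_camera, calibration, ticket gives the robot as it stands.
- The arm moves only by the tool arm_command, never from a script. Its argument "deltas" is a list of rows, each an object of numbers: "tx", "ty", "tz": the shift along the tool's x, y, z each as a share of 0.2 m, from -1 to 1; "ax", "ay", "az": the turn, a rotation vector about the tool's x, y, z each as a share of 180 degrees, from -1 to 1; "jaw": the closure, from 0 (fully open) to 1 (shut). In form: [{"tx": .., "ty": .., "tz": .., "ax": .., "ay": .., "az": .., "jaw": ..}, ...]. A call has 1 to 20 rows; each row is the pose to reach, as a shift and turn from the pose commanded when the call began, along the tool's axes at that moment, turning the shorter way round; what a row does not reach only later rows make up. A row lasts 1/8 s, in which the tool goes at most 62.5 mm and 10.7 degrees, less where a joint would pass 70% of its speed; a pose out of reach is approached as far as the arm can. A call with a number of a shift or a turn outside -1 to 1 is refused whole. A call with a gripper value outside its range is refused whole. The fingers move at their own pace and stop on an object; "squeeze" is the grip in N (left out, the last holds). Time passes only in rows, so rows that repeat a pose let the fingers close. It gives the time, the measured TCP pose, the force, the opening and the grip force at its end, in the units of the state.
- r.read_state(): the state, without advancing time (a new reading comes with each control period).
- read_camera(name): name is "scene" or "top" or "wrist"; returns the picture (400x640x3 uint8, blue, green, red); there is no depth.
- calibration(name): a dict with "K" (3x3 intrinsics, pixels), "position" and "attitude" of the camera in the world. Camera axes: x right, y down, z forward; pixel columns grow to the right and rows downward; lengths in mm; the calibration is good to about 2 mm. The wrist camera is an equidistant fisheye: a pixel r from the principal point sees the ray r / f radians off the axis. A picture is of the moment at which its call begins: read the wrist's pose just before it. calibration takes no time and is no camera call; for the wrist camera it gives the pose at the moment of the call.
- ticket.sign_off(): hands the job in; it is judged then, once.
The state is a dict: "time_s": time; "joints": joint angles; "dq": joint speeds; "effort": joint torques, N m; "position": TCP position; "ee_rot": TCP orientation; "wrist_force": force on the tool from outside, world axes, zero at the start; "ft_torque": the same for the moment, N m; "width": opening from 0.0 (shut) to 1.0 (fully open); "grip_force": force on a finger pad.
Only numpy, scipy, OpenCV 4.12 (cv2) and the standard library are available. Lean on these libraries where they do the work, as an engineer would, in place of code of your own. Each camera call takes 0.05 s, during which the arm holds its last target. There are 200 camera calls.

### The job

Clear the aluminium valve block off the steel lid by pushing it with the fingers until it stands wholly on the blue deck beside the lid; do not lift it or tip it over. Then press the yellow pad of the resting lever down until the lever meets its rubber stop, so that its short end raises the heavy lid, and finish while holding it down there, lid up. Do not lift the lid by hand or unseat the lever, and leave everything else on the bench where it is.

Things in the scene. Friction and masses are not known exactly. Their poses are not given: they have to be found in the camera images.
- unit: Grey gear unit fixed to the table: sump with dark steel lid, side deck, lever fork. Origin on the table under the fulcrum; z up, -y along the lever to its long end, +y to the lid, +x from lid to deck. In this frame the shut lid is x -75..75, y 100..250 mm, top z 86; its tongue, 60 wide, reaches to y 55. Fork cheeks x -32..32, y -20..20, up to z 110.
- deck (a point): Centre of the deck's blue top, axes as the unit's. The deck is 156 mm (unit x, 79..235) by 160 mm (unit y, 100..260), 84 mm above the table, 2 mm below the lid's top and 4 mm beside it. A steel fence 16 mm high closes its far (+x) edge.
- lever_pad (a point): Centre of the top of the yellow pad (50 x 50 mm) on the long end of the loose aluminium lever. At rest 182 mm above the table at unit x 0, y -216, its face tipped 0.36 rad (lower towards the lid). Fully pressed, 0.58 rad about the fulcrum later, it meets the stop at about 47 mm above the table at unit y -240. It takes about 3 to 8 N before the stop; let go, it rises again.
- lever_saddle (a point): Point of the lever (350 x 36 mm, 12 thick, 0.4 kg) on the fulcrum rod's axis; stays there while the lever is seated. The lever only rests on the rod, in a fork; its nose lies under the lid's tongue. Axes as the unit's at rest; turns about x when pressed.
- fulcrum (a point): Middle of the fixed fulcrum rod (12 mm thick, along unit x), 73 mm above the table: the lever turns about it.
- stop (a point): Middle of the top of the black rubber stop under the lever's long arm, 34 mm square, 42 mm above the table, at unit y -165. It yields 7 mm at most, about 4 N per mm.
- lid (a joint): Angle of the heavy steel lid (about 3.5 kg), rad: 0 shut, grows as the tongue rises; about 0.26 as the lever meets its stop, 0.29 with the stop squeezed. Hinge along unit x at unit y 250, z 68 mm. Falls shut by its weight.
- lid_lip (a point): Middle of the free edge of the lid's tongue, 81 mm above the table when shut.
- block_center (a point): Centre of the loose aluminium valve block, 56 x 56 mm, 50 mm high (two 16 mm round studs, 18 mm tall, on top), about 0.4 kg. The point is 25 mm above its underside; z up. It starts standing on the lid.
- spray_can: Bystander: spray can, blue label, 64 mm across, 150 mm tall. Origin at its middle, on its underside.
- oil_bottle: Bystander: white squeeze bottle with a red spout, 60 mm across, 185 mm tall. Origin at its middle, on its underside.
- wood_block: Bystander: pale wooden block 90 x 55 x 60 mm. Origin at its middle, on its underside.
- wood_block_2: Bystander: plywood block 110 x 60 x 50 mm. Origin at its middle, on its underside.
- wrench: Bystander: steel open-end wrench 170 mm long lying flat. Origin near its middle, underneath.
- bearing: Bystander: steel bearing ring 70 mm across, 18 mm high, lying flat. Origin at its middle, on its underside.
- grease_jar: Bystander: amber glass jar, black cap, 64 mm across, 70 mm tall. Origin at its middle, on its underside.

How it is judged (in metres and radians):
On the way, in this order (a step that is already met when the one before it is completed fails the run):
1. the valve block stands on the blue deck, the lid still shut (x of block_center in the frame of unit between 0.105 and 0.225 m and y of block_center in the frame of unit between 0.105 and 0.255 m and z of block_center in the frame of unit between 0.1 and 0.117 m and angle between block_center's own z axis and vertical below 0.15 rad and linear speed of valve_block below 0.02 m/s and value of joint lid below 0.05 rad), for 0.2 s.
2. the lever raises the lid (value of joint lid above 0.23 rad and contact force between lever and lid above 4 N), for 0.3 s.
At the end, for the whole second after the job is handed in: The fingers hold the lever down and the lever alone carries the lid at more than 0.23 rad (the stop is met at about 0.26), at rest; the lever is seated on its fulcrum within 10 mm; the valve block stands upright and still on the blue deck (all of step 2 and x of block_center in the frame of unit between 0.105 and 0.225 m and y of block_center in the frame of unit between 0.105 and 0.255 m and z of block_center in the frame of unit between 0.1 and 0.117 m and angle between block_center's own z axis and vertical below 0.15 rad and contact force between the fingers and lever above 1 N and contact force between each of the fingers, the arm and lid below 0.5 N and velocity of joint lid between -0.05 and 0.05 rad/s and distance between lever_saddle and fulcrum below 0.01 m and linear speed of valve_block below 0.02 m/s); the arm keeps its last pose, push and grip.
It fails at once if the valve block is lifted, tips over or falls off (z of block_center in the frame of unit above 0.126 m or angle between block_center's own z axis and vertical above 0.5 rad or z of block_center in the frame of unit below 0.085 m).
It fails at once if the lid is raised while the valve block is still on it (value of joint lid above 0.08 rad and x of block_center in the frame of unit below 0.095 m).
It fails at once if the lid is lifted by hand (value of joint lid above 0.05 rad and contact force between any of the fingers, the arm and lid above 1.5 N).
It fails at once if the lever is unseated from its fulcrum (distance between lever_saddle and fulcrum above 0.015 m).
It fails at once if a bystander is disturbed (moved over 30 mm) (distance of any of spray_can, oil_bottle, wood_block, wood_block_2, wrench, bearing, grease_jar from where it was at the start of the episode above 0.03 m).
It also fails if it takes over 64 s, if anything falls off the work surface, if the arm or the gripper's body presses on something with over 40 N, if the wrist force passes 120 N, or if a joint passes its speed limit or range.

## Working session

There is one attempt and no reset: what is moved stays moved. The work goes in short steps, Python scripts to look and compute and a tool call to move; the robot and the scene stay as the last step left them, time stands still between calls to the robot, and variables do not carry over. Pictures are saved under pics/ and viewed, at most 10 in all, crops included, and the job is handed in when it is done.

Besides the shell and the picture viewer there is one more tool, called as name(argument=value, ...), one argument or row to a line, values as JSON. arm_command: Moves the arm, as the interface text tells. Its arguments: {"type":"object","properties":{"deltas":{"type":"array","items":{"type":"object","properties":{"tx":{"type":"number"},"ty":{"type":"number"},"tz":{"type":"number"},"ax":{"type":"number"},"ay":{"type":"number"},"az":{"type":"number"},"jaw":{"type":"number"}}}},"squeeze":{"type":"number"}},"required":["deltas"]}

```bash
ls; mkdir -p pics; python3 - <<'E'
from cell import r, read_camera, calibration
import cv2,json
s=r.read_state(); print(s)
for n in ["scene","top"]:
    c=calibration(n); print(n,c)
    cv2.imwrite(f"pics/{n}0.png",read_camera(n))
E
```

```text
pics
{'time_s': 0.0, 'joints': array([ 1.12919111e+00,  1.16476083e-01,  1.44225800e+00,  1.76168820e-05,
        1.58399231e+00, -3.78272449e-02]), 'dq': array([-4.83185120e-05, -1.71061191e-04, -1.00384156e-03,  1.19728809e-03,
        3.59931168e-04, -1.07631251e-03]), 'effort': array([-2.72676603e-03, -7.21262884e+01, -6.22596502e+01,  7.77470414e-02,
        2.38565623e-02, -1.20865107e-04]), 'position': array([265.2317934 , 620.71768724, 404.01624843]), 'ee_rot': array([ 2.00520165e-01,  9.79689411e-01, -5.48568203e-04, -1.43145830e-04]), 'wrist_force': array([-0.10393592,  0.16110655, -1.03880478]), 'ft_torque': array([-0.06080544, -0.01763242,  0.00042827]), 'grip_force': 0.0, 'width': 1.0015393952068095}
scene {'K': array([[406.9662762 ,   0.        , 317.07033977],
       [  0.        , 406.9662762 , 205.27331885],
       [  0.        ,   0.        ,   1.        ]]), 'position': array([1147.11610741,  651.82919993, 1032.88199742]), 'attitude': array([ 0.32944184,  0.86205578, -0.35563478, -0.14782358])}
top {'K': array([[491.06009022,   0.        , 322.45984462],
       [  0.        , 491.06009022, 201.55348007],
       [  0.        ,   0.        ,   1.        ]]), 'position': array([ 289.04243361,  -10.44139019, 1712.67662433]), 'attitude': array([-0.69608387,  0.71384333, -0.05235737,  0.05615741])}
```

View pics/scene0.png

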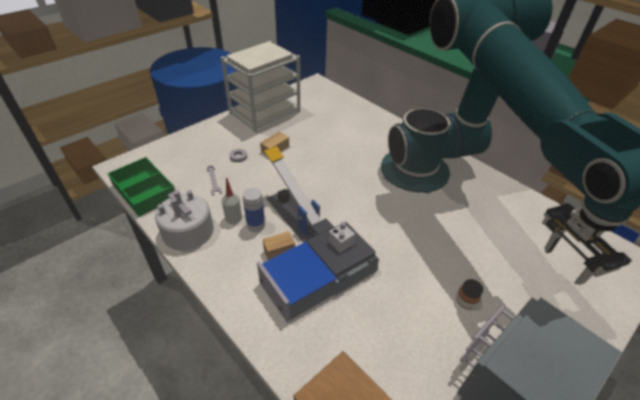

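View pics/top0.png

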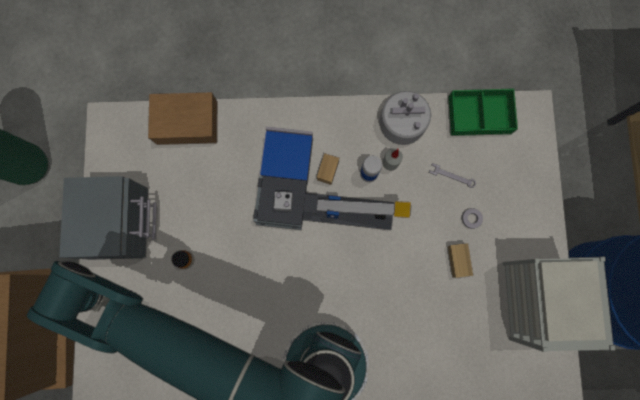

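The top view shows the blue deck at about (288,155), the lid with the block at (283,200), and the yellow pad at (402,209). The unit's axes are roughly parallel to the world axes. Next I measure them.

```bash
cat > h.py <<'E'
import numpy as np, cv2
from scipy.spatial.transform import Rotation as R
from cell import r, read_camera, calibration
def plane(c,px,z):
    px=np.atleast_2d(px).astype(float)
    d=np.c_[px,np.ones(len(px))]@np.linalg.inv(c["K"]).T
    d=R.from_quat(c["attitude"]).apply(d); p=c["position"]
    return p+d*((z-p[2])/d[:,2])[:,None]
def proj(c,P):
    q=R.from_quat(c["attitude"]).inv().apply(np.atleast_2d(P)-c["position"])@c["K"].T
    return q[:,:2]/q[:,2:]
def mask(im,lo,hi,roi):
    m=cv2.inRange(cv2.cvtColor(im,cv2.COLOR_BGR2HSV),lo,hi); k=np.zeros_like(m); x0,y0,x1,y1=roi
    k[y0:y1,x0:x1]=m[y0:y1,x0:x1]; cs=cv2.findContours(k,cv2.RETR_EXTERNAL,cv2.CHAIN_APPROX_NONE)[0]
    return max(cs,key=cv2.contourArea)
E
python3 - <<'E'
from h import *
im=cv2.imread("pics/top0.png"); c=calibration("top")
b=mask(im,(100,120,50),(130,255,255),(240,110,340,190))
P=plane(c,b[:,0],84)[:,:2].astype(np.float32); rc=cv2.minAreaRect(P); print("deck",rc,cv2.boxPoints(rc))
y=mask(im,(15,120,80),(35,255,255),(370,180,430,240))
P=plane(c,y[:,0],182)[:,:2].astype(np.float32); print("pad",cv2.minAreaRect(P))
sc=cv2.imread("pics/scene0.png"); c2=calibration("scene")
b2=mask(sc,(100,120,50),(130,255,255),(250,235,345,310))
P=plane(c2,b2[:,0],84)[:,:2].astype(np.float32); print("deck scene",cv2.minAreaRect(P))
y2=mask(sc,(15,120,80),(35,255,255),(255,140,300,170))
P=plane(c2,y2[:,0],182)[:,:2].astype(np.float32); print("pad sc",cv2.minAreaRect(P))
a=cv2.resize(im[170:235,245:345],None,fx=6,fy=6,interpolation=2)
d=cv2.resize(sc[205:285,290:390],None,fx=6,fy=6,interpolation=2); cv2.imwrite("pics/crop1.png",cv2.resize(np.vstack([a,d]),None,fx=.65,fy=.65))
E
```

```text
deck ((705.333251953125, 114.98942565917969), (158.04959106445312, 157.0997772216797), 82.06598663330078) [[616.62726   47.563522]
 [772.2232    25.878647]
 [794.03925  182.41533 ]
 [638.4433   204.1002  ]]
pad ((496.0731506347656, -254.4078369140625), (48.710472106933594, 47.53416061401367), 83.68881225585938)
deck scene ((705.160400390625, 116.90748596191406), (161.3622283935547, 153.8159942626953), 81.83291625976562)
pad sc ((494.18292236328125, -256.1612243652344), (73.4286880493164, 56.96162414550781), 78.12711334228516)
```

View pics/crop1.png

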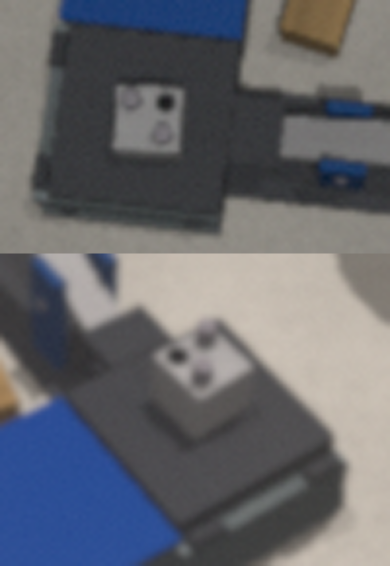

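The crop shows the block's light top face with two studs and a bore, roughly square to the unit. I measure the block next and set up a move helper.

```bash
cat >> h.py <<'E'
YAW=np.radians(82.0-90); U=R.from_euler('z',YAW); O=np.array([524.9,-41.1,0])
def w(u): return O+U.apply(u)
def unit(p): return U.inv().apply(np.asarray(p)-O)
def state():
    s=r.read_state(); Q=R.from_quat(s["ee_rot"]); tip=s["position"]+Q.apply([0,0,186]); return s,Q,tip
def delta(utip,Qt,s=None):
    "shares from the measured pose to: fingertip at unit point utip, tool attitude Qt (world)"
    s,Q,tip=state(); t=w(utip)-Qt.apply([0,0,186])
    d=Q.inv().apply(t-s["position"])/200; a=(Q.inv()*Qt).as_rotvec()/np.pi
    print("t",s["time_s"],"tip unit",unit(tip).round(1),"F",s["wrist_force"].round(1),"\nd",d.round(3),"a",a.round(4))
# tool down, tool y along unit y
QD=R.from_matrix(np.c_[U.apply([-1,0,0]),U.apply([0,1,0]),[0,0,-1]])
E
python3 - <<'E'
from h import *
for n,roi,z in (("top",(262,180,300,218),136),):
    im=cv2.imread(f"pics/{n}0.png"); c=calibration(n)
    g=mask(im,(0,0,120),(180,70,255),roi); P=plane(c,g[:,0],z); rc=cv2.minAreaRect(P[:,:2].astype(np.float32)); print(rc, unit([*rc[0],0]))
sc=calibration("scene"); im=cv2.imread("pics/scene0.png")
print("scene centroid of pred top", proj(sc,[[*rc[0],136]]), proj(sc,w([[0,-216,182],[157,180,84],[-75,100,86],[75,250,86]])))
delta([-60,175,200],QD)
E
```

```text
((541.7670288085938, 124.85012817382812), (48.83211135864258, 46.21546173095703), 89.16826629638672) [ -6.3929139  166.68254964   0.        ]
scene centroid of pred top [[342.3086498  231.68754485]] [[274.26190439 153.00433531]
 [298.08007334 270.32144309]
 [345.97021153 220.18221231]
 [335.8175668  273.7062858 ]]
t 0.1 tip unit [-349.3  619.   218.1] F [0.2 0.  0.4] 
d [-1.976 -1.766  0.092] a [-0.0003 -0.0001 -0.0841]
```

arm_command(
  deltas=[
    {"tx": -0.15, "ty": -0.14, "az": -0.02, "jaw": 0.85},
    {"tx": -0.35, "ty": -0.33, "az": -0.05, "jaw": 0.85},
    {"tx": -0.55, "ty": -0.52, "az": -0.084, "jaw": 0.85},
    {"tx": -0.75, "ty": -0.71, "az": -0.084, "jaw": 0.85},
    {"tx": -0.9, "ty": -0.85, "az": -0.084, "jaw": 0.85},
    {"tx": -0.95, "ty": -0.9, "az": -0.084, "jaw": 0.85},
    {"tx": -0.95, "ty": -0.9, "az": -0.084, "jaw": 0.85},
  ],
)

```text
invalid input
```

```bash
python3 -c "
from h import *
delta([-75,167,180],QD)"
```

```text
t 0.1 tip unit [-349.3  619.   218.1] F [0.2 0.  0.4] 
d [-1.914 -1.824  0.192] a [-0.0003 -0.0001 -0.0841]
```

arm_command(
  deltas=[
    {"tx": -0.15, "ty": -0.14, "tz": 0, "ax": 0, "ay": 0, "az": -0.02, "jaw": 0.85},
    {"tx": -0.35, "ty": -0.33, "tz": 0, "ax": 0, "ay": 0, "az": -0.05, "jaw": 0.85},
    {"tx": -0.55, "ty": -0.52, "tz": 0, "ax": 0, "ay": 0, "az": -0.084, "jaw": 0.85},
    {"tx": -0.75, "ty": -0.71, "tz": 0, "ax": 0, "ay": 0, "az": -0.084, "jaw": 0.85},
    {"tx": -0.9, "ty": -0.85, "tz": 0, "ax": 0, "ay": 0, "az": -0.084, "jaw": 0.85},
    {"tx": -0.95, "ty": -0.9, "tz": 0, "ax": 0, "ay": 0, "az": -0.084, "jaw": 0.85},
    {"tx": -0.95, "ty": -0.9, "tz": 0, "ax": 0, "ay": 0, "az": -0.084, "jaw": 0.85},
  ],
  squeeze=20,
)

```text
time_s: 0.98
position: [369.4, 380.4, 404.8]
ee_rot: [0.07, 0.998, 0.0, -0.0]
wrist_force: [-0.6, 0.6, 0.7]
width: 0.295
grip_force: 0.0
```

```bash
python3 -c "
from h import *
delta([-75,167,180],QD); print(r.read_state()['width'])"
```

```text
t 0.975 tip unit [-212.7  395.8  218.8] F [-0.6  0.6  0.7] 
d [-0.69  -1.143  0.194] a [ 0.0001 -0.     -0.0004]
0.29542960871137763
```

arm_command(
  deltas=[
    {"tx": -0.1, "ty": -0.2, "tz": 0, "ax": 0, "ay": 0, "az": 0, "jaw": 0.85},
    {"tx": -0.25, "ty": -0.45, "tz": 0, "ax": 0, "ay": 0, "az": 0, "jaw": 0.85},
    {"tx": -0.45, "ty": -0.7, "tz": 0, "ax": 0, "ay": 0, "az": 0, "jaw": 0.85},
    {"tx": -0.6, "ty": -0.9, "tz": 0, "ax": 0, "ay": 0, "az": 0, "jaw": 0.85},
    {"tx": -0.69, "ty": -1, "tz": 0.1, "ax": 0, "ay": 0, "az": 0, "jaw": 0.85},
    {"tx": -0.69, "ty": -1, "tz": 0.19, "ax": 0, "ay": 0, "az": 0, "jaw": 0.85},
    {"tx": -0.69, "ty": -1, "tz": 0.19, "ax": 0, "ay": 0, "az": 0, "jaw": 0.85},
    {"tx": -0.69, "ty": -1, "tz": 0.19, "ax": 0, "ay": 0, "az": 0, "jaw": 0.85},
  ],
  squeeze=20,
)

```text
time_s: 1.98
position: [477.7, 164.4, 367.3]
ee_rot: [0.069, 0.998, 0.0, 0.0]
wrist_force: [0.5, 0.2, 0.7]
width: 0.152
grip_force: 0.0
```

```bash
python3 -c "
from h import *
delta([-62,167,97],QD); print(r.read_state()['width'],calibration('wrist'))
cv2.imwrite('pics/w1.png',read_camera('wrist'))
cv2.imwrite('pics/s1.png',read_camera('scene'))"
```

```text
t 1.975 tip unit [-75.3 197.  181.3] F [0.5 0.2 0.7] 
d [-0.066 -0.15   0.421] a [0.0001 0.0001 0.0004]
0.15206422725601107 {'K': array([[309.70691629,   0.        , 315.64639249],
       [  0.        , 309.70691629, 203.95635943],
       [  0.        ,   0.        ,   1.        ]]), 'position': array([394.45527009, 175.31264192, 347.10983539]), 'attitude': array([0.74594711, 0.64841999, 0.09962918, 0.114841  ])}
```

View pics/w1.png

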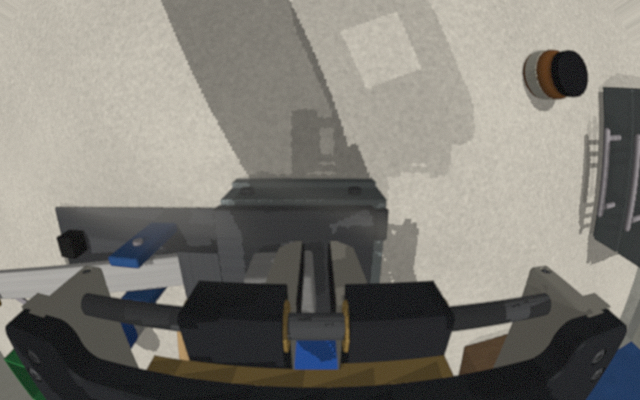

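The wrist view shows the fingers over the lid's −x edge. The block is hidden behind them, and the lid's near edge is at row 190. I descend on that side next.

arm_command(
  deltas=[
    {"tx": 0, "ty": -0.1, "tz": 0.05, "ax": 0, "ay": 0, "az": 0, "jaw": 0.85},
    {"tx": 0, "ty": -0.15, "tz": 0.18, "ax": 0, "ay": 0, "az": 0, "jaw": 0.85},
    {"tx": 0, "ty": -0.15, "tz": 0.32, "ax": 0, "ay": 0, "az": 0, "jaw": 0.85},
    {"tx": 0, "ty": -0.15, "tz": 0.42, "ax": 0, "ay": 0, "az": 0, "jaw": 0.85},
    {"tx": 0, "ty": -0.15, "tz": 0.42, "ax": 0, "ay": 0, "az": 0, "jaw": 0.85},
    {"tx": 0, "ty": -0.15, "tz": 0.42, "ax": 0, "ay": 0, "az": 0, "jaw": 0.85},
  ],
  squeeze=20,
)

```text
time_s: 2.82
position: [474.0, 133.5, 283.7]
ee_rot: [0.07, 0.998, 0.0, 0.0]
wrist_force: [-0.1, -0.4, -0.9]
width: 0.152
grip_force: 0.0
```

```bash
python3 -c "
from h import *
delta([112,167,97],QD)"
```

```text
t 2.825 tip unit [-74.5 165.9  97.7] F [-0.1 -0.4 -0.9] 
d [-0.933  0.006  0.004] a [ 0.0001  0.0003 -0.    ]
```

arm_command(
  deltas=[
    {"tx": -0.05, "ty": 0, "tz": 0, "ax": 0, "ay": 0, "az": 0, "jaw": 0.85},
    {"tx": -0.1, "ty": 0, "tz": 0, "ax": 0, "ay": 0, "az": 0, "jaw": 0.85},
    {"tx": -0.13, "ty": 0, "tz": 0, "ax": 0, "ay": 0, "az": 0, "jaw": 0.85},
    {"tx": -0.17, "ty": 0, "tz": 0, "ax": 0, "ay": 0, "az": 0, "jaw": 0.85},
    {"tx": -0.21, "ty": 0, "tz": 0, "ax": 0, "ay": 0, "az": 0, "jaw": 0.85},
    {"tx": -0.25, "ty": 0, "tz": 0, "ax": 0, "ay": 0, "az": 0, "jaw": 0.85},
    {"tx": -0.3, "ty": 0, "tz": 0, "ax": 0, "ay": 0, "az": 0, "jaw": 0.85},
    {"tx": -0.35, "ty": 0, "tz": 0, "ax": 0, "ay": 0, "az": 0, "jaw": 0.85},
    {"tx": -0.4, "ty": 0, "tz": 0, "ax": 0, "ay": 0, "az": 0, "jaw": 0.85},
    {"tx": -0.45, "ty": 0, "tz": 0, "ax": 0, "ay": 0, "az": 0, "jaw": 0.85},
    {"tx": -0.45, "ty": 0, "tz": 0, "ax": 0, "ay": 0, "az": 0, "jaw": 0.85},
  ],
  squeeze=20,
)

```text
time_s: 4.2
position: [563.7, 120.8, 282.6]
ee_rot: [0.07, 0.998, -0.0, 0.0]
wrist_force: [-0.3, -0.3, -0.6]
width: 0.152
grip_force: 0.0
```

```bash
python3 -c "
from h import *
delta([112,167,97],QD)
im=read_camera('scene')
cv2.imwrite('pics/s2.png',cv2.resize(im[170:320,220:420],None,fx=4,fy=4,interpolation=2))"
```

```text
t 4.2 tip unit [ 16.  165.7  96.6] F [-0.3 -0.3 -0.6] 
d [-0.481  0.007 -0.002] a [-0.      0.0002 -0.0002]
```

View pics/s2.png

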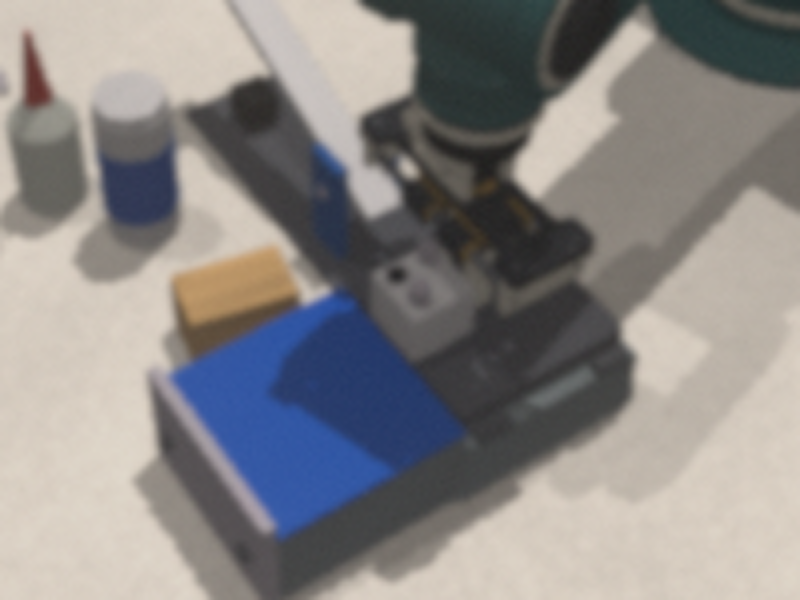

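```bash
python3 -c "
from h import *
c=calibration('scene')
px=np.array([[420,287],[370,278],[425,245],[475,292],[415,325],[425,362],[375,320]])/4+[220,170]
print(unit(plane(c,px[:5],136)).round(0)); print(unit(plane(c,px[5:],86)).round(0))
c=calibration('top'); im=read_camera('top')
g=mask(im,(0,0,110),(180,70,255),(262,160,300,215)); rc=cv2.minAreaRect(plane(c,g[:,0],136)[:,:2].astype(np.float32));print(rc,unit([*rc[0],0]))"
```

```text
[[ 58. 170. 136.]
 [ 84. 143. 136.]
 [ 32. 139. 136.]
 [ 28. 196. 136.]
 [ 81. 197. 136.]]
[[ 71. 197.  86.]
 [ 79. 144.  86.]]
((551.0150146484375, 101.88818359375), (9.76806926727295, 6.597648620605469), 88.5212631225586) [  5.96075621 145.23113999   0.        ]
```

The block is square to the fingers, centred near unit (57,170). I keep pushing.

arm_command(
  deltas=[
    {"tx": -0.04, "ty": 0, "tz": 0, "ax": 0, "ay": 0, "az": 0, "jaw": 0.85},
    {"tx": -0.08, "ty": 0, "tz": 0, "ax": 0, "ay": 0, "az": 0, "jaw": 0.85},
    {"tx": -0.12, "ty": 0, "tz": 0, "ax": 0, "ay": 0, "az": 0, "jaw": 0.85},
    {"tx": -0.16, "ty": 0, "tz": 0, "ax": 0, "ay": 0, "az": 0, "jaw": 0.85},
    {"tx": -0.2, "ty": 0, "tz": 0, "ax": 0, "ay": 0, "az": 0, "jaw": 0.85},
    {"tx": -0.24, "ty": 0, "tz": 0, "ax": 0, "ay": 0, "az": 0, "jaw": 0.85},
    {"tx": -0.28, "ty": 0, "tz": 0, "ax": 0, "ay": 0, "az": 0, "jaw": 0.85},
    {"tx": -0.32, "ty": 0, "tz": 0, "ax": 0, "ay": 0, "az": 0, "jaw": 0.85},
    {"tx": -0.36, "ty": 0, "tz": 0, "ax": 0, "ay": 0, "az": 0, "jaw": 0.85},
    {"tx": -0.4, "ty": 0, "tz": 0, "ax": 0, "ay": 0, "az": 0, "jaw": 0.85},
    {"tx": -0.44, "ty": 0, "tz": 0, "ax": 0, "ay": 0, "az": 0, "jaw": 0.85},
    {"tx": -0.47, "ty": 0, "tz": 0, "ax": 0, "ay": 0, "az": 0, "jaw": 0.85},
    {"tx": -0.47, "ty": 0, "tz": 0, "ax": 0, "ay": 0, "az": 0, "jaw": 0.85},
  ],
  squeeze=20,
)

```text
time_s: 5.92
position: [656.5, 107.8, 282.9]
ee_rot: [0.07, 0.998, 0.0, 0.0]
wrist_force: [-1.1, -0.1, 0.6]
width: 0.149
grip_force: 0.0
```

```bash
python3 -c "
from h import *
delta([60,150,200],QD)
im=read_camera('scene')
cv2.imwrite('pics/s3.png',cv2.resize(im[170:320,220:420],None,fx=4,fy=4,interpolation=2))"
```

```text
t 5.925 tip unit [109.7 165.8  96.9] F [-1.1 -0.1  0.6] 
d [ 0.247 -0.079 -0.516] a [ 0.      0.0002 -0.0001]
```

View pics/s3.png

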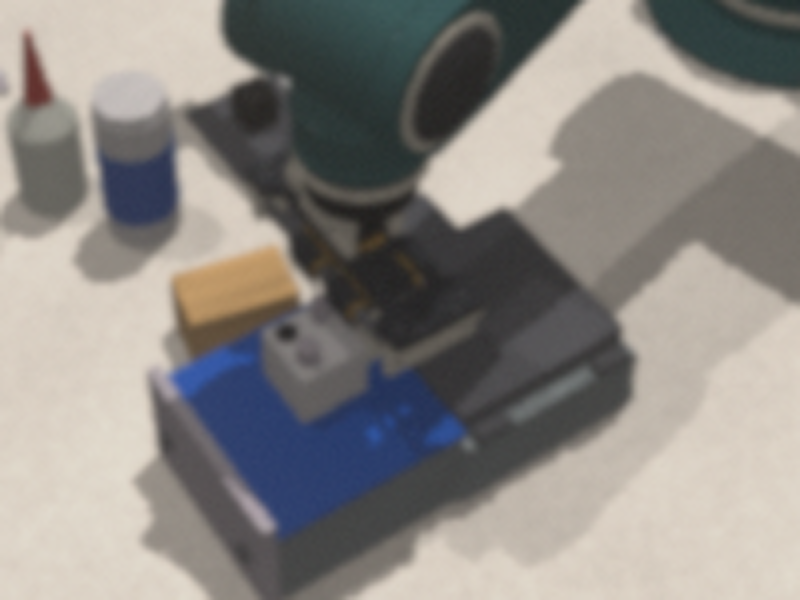

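The block stands upright on the deck, with its lower corner at about (305,420) in the crop. Next I retreat, rise and head for the pad.

arm_command(
  deltas=[
    {"tx": 0.05, "ty": 0, "tz": 0, "ax": 0, "ay": 0, "az": 0, "jaw": 1},
    {"tx": 0.12, "ty": 0, "tz": 0, "ax": 0, "ay": 0, "az": 0, "jaw": 1},
    {"tx": 0.15, "ty": 0, "tz": -0.15, "ax": 0, "ay": 0, "az": 0, "jaw": 1},
    {"tx": 0.2, "ty": 0, "tz": -0.35, "ax": 0, "ay": 0, "az": 0, "jaw": 1},
    {"tx": 0.25, "ty": -0.1, "tz": -0.6, "ax": 0, "ay": 0, "az": 0, "jaw": 1},
    {"tx": 0.35, "ty": -0.3, "tz": -0.75, "ax": 0, "ay": 0, "az": 0, "jaw": 1},
    {"tx": 0.45, "ty": -0.55, "tz": -0.75, "ax": 0, "ay": 0, "az": 0, "jaw": 1},
    {"tx": 0.55, "ty": -0.8, "tz": -0.75, "ax": 0, "ay": 0, "az": 0, "jaw": 1},
    {"tx": 0.55, "ty": -1, "tz": -0.75, "ax": 0, "ay": 0, "az": 0, "jaw": 1},
    {"tx": 0.55, "ty": -1, "tz": -0.75, "ax": 0, "ay": 0, "az": 0, "jaw": 1},
    {"tx": 0.55, "ty": -1, "tz": -0.75, "ax": 0, "ay": 0, "az": 0, "jaw": 1},
  ],
  squeeze=20,
)

```text
time_s: 7.35
position: [518.7, -74.3, 432.8]
ee_rot: [0.07, 0.998, 0.0, 0.0]
wrist_force: [-0.3, -0.4, 0.9]
width: 0.006
grip_force: 0.0
```

```bash
cat >> h.py <<'E'
def tilt(th): return R.from_rotvec(U.apply([th,0,0]))*QD
def press(phi,lift=0,dx=0,dy=0):
    "fingertip flush on the pad, lever turned phi from rest, lift along the pad normal"
    n=R.from_rotvec([-0.36+phi,0,0]).apply([0,0,1]); p=np.array([dx,dy,73])+R.from_rotvec([phi,0,0]).apply([0,-216,109])
    return p+n*lift, tilt(-0.36+phi)
E
python3 -c "
from h import *
delta(*press(0,50))
im=read_camera('top'); c=calibration('top')
y=mask(im,(15,120,80),(35,255,255),(370,180,430,240)); print(cv2.contourArea(y))
cv2.imwrite('pics/t2.png',cv2.resize(im[110:290,240:500],None,fx=3,fy=3,interpolation=2))
g=mask(im,(0,0,110),(180,70,255),(262,130,315,180)); rc=cv2.minAreaRect(plane(c,g[:,0],134)[:,:2].astype(np.float32));print(rc,unit([*rc[0],0]))"
```

```text
t 7.35 tip unit [ -1.4 -33.7 246.8] F [-0.3 -0.4  0.9] 
d [-0.008 -0.496  0.15 ] a [ 1.147e-01  1.000e-04 -2.000e-04]
200.5
((690.785888671875, 102.23321533203125), (53.272544860839844, 53.42781448364258), 82.09310150146484) [144.32337056 165.02515987   0.        ]
```

View pics/t2.png

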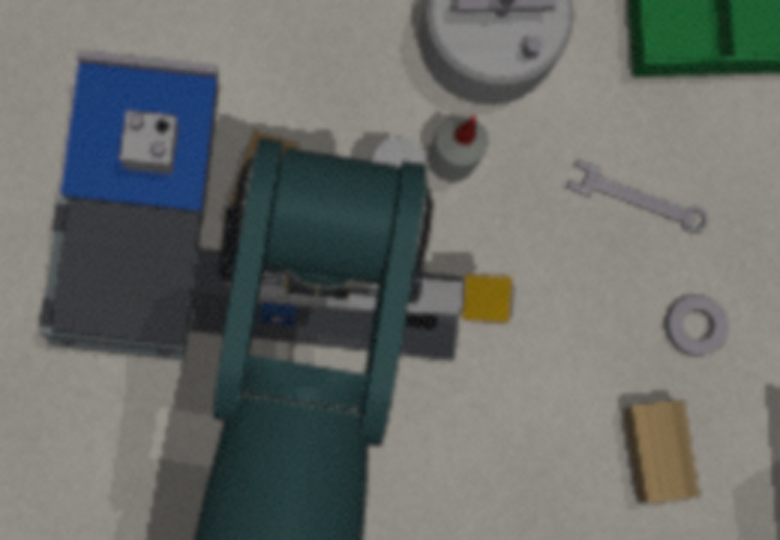

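The block is at unit (144,165), well on the deck. The pad is clear at crop position (488,298). I move to hover above it.

arm_command(
  deltas=[
    {"tx": 0, "ty": -0.1, "tz": 0, "ax": 0, "ay": 0, "az": 0, "jaw": 1},
    {"tx": 0, "ty": -0.25, "tz": 0, "ax": 0.03, "ay": 0, "az": 0, "jaw": 1},
    {"tx": 0, "ty": -0.4, "tz": 0.05, "ax": 0.07, "ay": 0, "az": 0, "jaw": 1},
    {"tx": -0.01, "ty": -0.5, "tz": 0.1, "ax": 0.115, "ay": 0, "az": 0, "jaw": 1},
    {"tx": -0.01, "ty": -0.5, "tz": 0.15, "ax": 0.115, "ay": 0, "az": 0, "jaw": 1},
    {"tx": -0.01, "ty": -0.5, "tz": 0.15, "ax": 0.115, "ay": 0, "az": 0, "jaw": 1},
    {"tx": -0.01, "ty": -0.5, "tz": 0.15, "ax": 0.115, "ay": 0, "az": 0, "jaw": 1},
  ],
  squeeze=20,
)

```text
time_s: 8.28
position: [507.4, -173.4, 403.1]
ee_rot: [0.068, 0.981, -0.179, -0.012]
wrist_force: [-0.4, -1.1, 0.5]
width: 0.003
grip_force: 0.0
```

```bash
python3 -c "
from h import *
delta(*press(0,3))
for i,a in enumerate(np.linspace(0,.62,9)): print(i,a.round(3)); delta(*press(a,-1))
im=read_camera('wrist')
cv2.imwrite('pics/w2.png',im)"
```

```text
t 8.275 tip unit [   1.2 -199.   229.1] F [-0.4 -1.1  0.5] 
d [0.006 0.003 0.235] a [0.     0.0002 0.0001]
0 0.0
t 8.275 tip unit [   1.2 -199.   229.1] F [-0.4 -1.1  0.5] 
d [0.006 0.003 0.255] a [0.     0.0002 0.0001]
1 0.078
t 8.275 tip unit [   1.2 -199.   229.1] F [-0.4 -1.1  0.5] 
d [ 0.006 -0.075  0.351] a [-0.0246  0.0002  0.0001]
2 0.155
t 8.275 tip unit [   1.2 -199.   229.1] F [-0.4 -1.1  0.5] 
d [ 0.006 -0.145  0.454] a [-0.0493  0.0002  0.0001]
3 0.232
t 8.275 tip unit [   1.2 -199.   229.1] F [-0.4 -1.1  0.5] 
d [ 0.006 -0.207  0.561] a [-0.074   0.0002  0.0001]
4 0.31
t 8.275 tip unit [   1.2 -199.   229.1] F [-0.4 -1.1  0.5] 
d [ 0.006 -0.261  0.672] a [-0.0986  0.0002  0.0001]
5 0.388
t 8.275 tip unit [   1.2 -199.   229.1] F [-0.4 -1.1  0.5] 
d [ 0.006 -0.306  0.788] a [-1.233e-01  2.000e-04  1.000e-04]
6 0.465
t 8.275 tip unit [   1.2 -199.   229.1] F [-0.4 -1.1  0.5] 
d [ 0.006 -0.342  0.906] a [-1.48e-01  2.00e-04  1.00e-04]
7 0.542
t 8.275 tip unit [   1.2 -199.   229.1] F [-0.4 -1.1  0.5] 
d [ 0.006 -0.369  1.028] a [-0.1726  0.0002  0.0002]
8 0.62
t 8.275 tip unit [   1.2 -199.   229.1] F [-0.4 -1.1  0.5] 
d [ 0.006 -0.386  1.15 ] a [-1.973e-01  1.000e-04  2.000e-04]
```

View pics/w2.png

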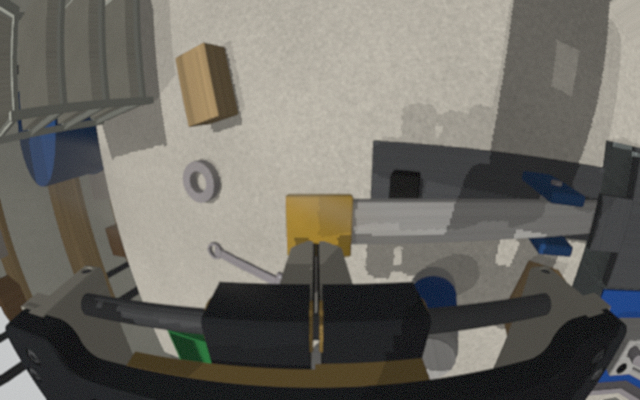

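The fingers sit centred over the yellow pad, at column 317 against a pad spanning 286–352. I check the bystander clearance before pressing.

```bash
python3 -c "
from h import *
c=calibration('top')
print(unit(plane(c,[[371,163]],150)),unit(plane(c,[[394,153]],185)),unit(plane(c,[[390,160]],140)))"
```

```text
[[ 145.31235557 -105.92101759  150.        ]] [[ 177.58021277 -173.26996577  185.        ]] [[ 164.83606342 -167.46296811  140.        ]]
```

arm_command(
  deltas=[
    {"tx": 0.006, "ty": 0, "tz": 0.1, "ax": 0, "ay": 0, "az": 0, "jaw": 1},
    {"tx": 0.006, "ty": 0, "tz": 0.18, "ax": 0, "ay": 0, "az": 0, "jaw": 1},
    {"tx": 0.006, "ty": 0, "tz": 0.23, "ax": 0, "ay": 0, "az": 0, "jaw": 1},
    {"tx": 0.006, "ty": 0, "tz": 0.255, "ax": 0, "ay": 0, "az": 0, "jaw": 1},
    {"tx": 0.006, "ty": 0, "tz": 0.255, "ax": 0, "ay": 0, "az": 0, "jaw": 1},
    {"tx": 0.006, "ty": 0, "tz": 0.255, "ax": 0, "ay": 0, "az": 0, "jaw": 1},
  ],
  squeeze=20,
)

```text
time_s: 9.07
position: [503.6, -191.6, 355.6]
ee_rot: [0.069, 0.981, -0.179, -0.012]
wrist_force: [-0.3, 3.2, 3.0]
width: 0.003
grip_force: 2.3
```

```bash
python3 -c "
from h import *
for i,a in enumerate([0,.08,.16,.24,.32,.4,.46,.52,.56,.59,.61]): print(a); delta(*press(a,-1))"
```

```text
0
t 9.075 tip unit [  -0.  -217.7  181.5] F [-0.3  3.2  3. ] 
d [-0.001  0.006 -0.   ] a [-0.0003  0.0001 -0.0001]
0.08
t 9.075 tip unit [  -0.  -217.7  181.5] F [-0.3  3.2  3. ] 
d [-0.001 -0.074  0.099] a [-0.0258  0.0002 -0.0001]
0.16
t 9.075 tip unit [  -0.  -217.7  181.5] F [-0.3  3.2  3. ] 
d [-0.001 -0.146  0.205] a [-0.0513  0.0002 -0.0001]
0.24
t 9.075 tip unit [  -0.  -217.7  181.5] F [-0.3  3.2  3. ] 
d [-0.001 -0.21   0.316] a [-0.0767  0.0002 -0.0001]
0.32
t 9.075 tip unit [  -0.  -217.7  181.5] F [-0.3  3.2  3. ] 
d [-0.001 -0.264  0.432] a [-1.022e-01  2.000e-04 -1.000e-04]
0.4
t 9.075 tip unit [  -0.  -217.7  181.5] F [-0.3  3.2  3. ] 
d [-0.001 -0.309  0.552] a [-1.276e-01  2.000e-04 -1.000e-04]
0.46
t 9.075 tip unit [  -0.  -217.7  181.5] F [-0.3  3.2  3. ] 
d [-0.    -0.336  0.644] a [-1.467e-01  2.000e-04 -1.000e-04]
0.52
t 9.075 tip unit [  -0.  -217.7  181.5] F [-0.3  3.2  3. ] 
d [-0.    -0.358  0.737] a [-1.658e-01  2.000e-04 -1.000e-04]
0.56
t 9.075 tip unit [  -0.  -217.7  181.5] F [-0.3  3.2  3. ] 
d [-0.    -0.369  0.8  ] a [-1.786e-01  2.000e-04 -1.000e-04]
0.59
t 9.075 tip unit [  -0.  -217.7  181.5] F [-0.3  3.2  3. ] 
d [-0.    -0.376  0.848] a [-0.1881  0.0002 -0.    ]
0.61
t 9.075 tip unit [  -0.  -217.7  181.5] F [-0.3  3.2  3. ] 
d [-0.    -0.38   0.879] a [-0.1945  0.0002 -0.    ]
```

arm_command(
  deltas=[
    {"tx": 0, "ty": -0.038, "tz": 0.049, "ax": -0.013, "ay": 0, "az": 0, "jaw": 1},
    {"tx": 0, "ty": -0.075, "tz": 0.1, "ax": -0.026, "ay": 0, "az": 0, "jaw": 1},
    {"tx": 0, "ty": -0.111, "tz": 0.152, "ax": -0.038, "ay": 0, "az": 0, "jaw": 1},
    {"tx": 0, "ty": -0.147, "tz": 0.205, "ax": -0.051, "ay": 0, "az": 0, "jaw": 1},
    {"tx": 0, "ty": -0.18, "tz": 0.26, "ax": -0.064, "ay": 0, "az": 0, "jaw": 1},
    {"tx": 0, "ty": -0.211, "tz": 0.316, "ax": -0.077, "ay": 0, "az": 0, "jaw": 1},
    {"tx": 0, "ty": -0.239, "tz": 0.374, "ax": -0.09, "ay": 0, "az": 0, "jaw": 1},
    {"tx": 0, "ty": -0.265, "tz": 0.432, "ax": -0.102, "ay": 0, "az": 0, "jaw": 1},
    {"tx": 0, "ty": -0.288, "tz": 0.492, "ax": -0.115, "ay": 0, "az": 0, "jaw": 1},
    {"tx": 0, "ty": -0.31, "tz": 0.552, "ax": -0.128, "ay": 0, "az": 0, "jaw": 1},
    {"tx": 0, "ty": -0.337, "tz": 0.644, "ax": -0.147, "ay": 0, "az": 0, "jaw": 1},
    {"tx": 0, "ty": -0.337, "tz": 0.644, "ax": -0.147, "ay": 0, "az": 0, "jaw": 1},
  ],
  squeeze=20,
)

```text
time_s: 10.58
position: [488.3, -299.8, 258.0]
ee_rot: [0.07, 0.996, 0.05, 0.003]
wrist_force: [0.6, 1.0, 2.5]
width: 0.005
grip_force: 1.2
```

```bash
python3 -c "
from h import *
for i,a in enumerate([.46,.52,.56,.58,.6,.62]): print(a); delta(*press(a,-1))
im=read_camera('scene')
cv2.imwrite('pics/s4.png',cv2.resize(im[130:320,220:420],None,fx=3,fy=3,interpolation=2))"
```

```text
0.46
t 10.575 tip unit [-2.000e-01 -2.426e+02  7.300e+01] F [0.6 1.  2.5] 
d [-0.001  0.005 -0.004] a [ 0.0003 -0.0001 -0.0004]
0.52
t 10.575 tip unit [-2.000e-01 -2.426e+02  7.300e+01] F [0.6 1.  2.5] 
d [-0.001 -0.056  0.07 ] a [-0.0188 -0.0001 -0.0004]
0.56
t 10.575 tip unit [-2.000e-01 -2.426e+02  7.300e+01] F [0.6 1.  2.5] 
d [-0.001 -0.095  0.122] a [-0.0316 -0.0001 -0.0004]
0.58
t 10.575 tip unit [-2.000e-01 -2.426e+02  7.300e+01] F [0.6 1.  2.5] 
d [-0.001 -0.113  0.148] a [-0.0379 -0.0001 -0.0004]
0.6
t 10.575 tip unit [-2.000e-01 -2.426e+02  7.300e+01] F [0.6 1.  2.5] 
d [-0.001 -0.131  0.174] a [-0.0443 -0.0001 -0.0004]
0.62
t 10.575 tip unit [-2.000e-01 -2.426e+02  7.300e+01] F [0.6 1.  2.5] 
d [-0.001 -0.148  0.201] a [-0.0507 -0.     -0.0004]
```

View pics/s4.png

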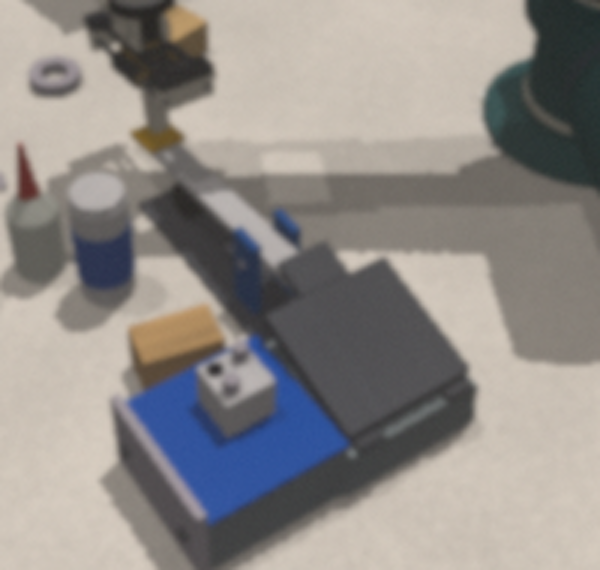

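The scene view shows the lid tilting up, the lever seated, and the block upright on the deck. I press the rest of the way to the stop.

arm_command(
  deltas=[
    {"tx": 0, "ty": -0.03, "tz": 0.035, "ax": -0.009, "ay": 0, "az": 0, "jaw": 1},
    {"tx": 0, "ty": -0.056, "tz": 0.07, "ax": -0.019, "ay": 0, "az": 0, "jaw": 1},
    {"tx": 0, "ty": -0.077, "tz": 0.097, "ax": -0.025, "ay": 0, "az": 0, "jaw": 1},
    {"tx": 0, "ty": -0.095, "tz": 0.122, "ax": -0.032, "ay": 0, "az": 0, "jaw": 1},
    {"tx": 0, "ty": -0.113, "tz": 0.148, "ax": -0.038, "ay": 0, "az": 0, "jaw": 1},
    {"tx": 0, "ty": -0.122, "tz": 0.161, "ax": -0.041, "ay": 0, "az": 0, "jaw": 1},
    {"tx": 0, "ty": -0.122, "tz": 0.161, "ax": -0.041, "ay": 0, "az": 0, "jaw": 1},
    {"tx": 0, "ty": -0.122, "tz": 0.161, "ax": -0.041, "ay": 0, "az": 0, "jaw": 1},
    {"tx": 0, "ty": -0.122, "tz": 0.161, "ax": -0.041, "ay": 0, "az": 0, "jaw": 1},
  ],
  squeeze=20,
)

```text
time_s: 11.75
position: [485.9, -320.6, 226.3]
ee_rot: [0.069, 0.991, 0.112, 0.009]
wrist_force: [-4.0, -6.3, 15.6]
width: 0.01
grip_force: 8.1
```

```bash
python3 -c "
from h import *
delta(*press(.60,-1))
delta(*press(.62,-1))
im=read_camera('scene')
cv2.imwrite('pics/s5.png',cv2.resize(im[130:320,220:420],None,fx=3,fy=3,interpolation=2))"
```

```text
t 11.75 tip unit [   0.7 -240.6   45. ] F [-4.  -6.3 15.6] 
d [ 0.001 -0.014  0.026] a [-0.0046  0.0008  0.0002]
t 11.75 tip unit [   0.7 -240.6   45. ] F [-4.  -6.3 15.6] 
d [ 0.001 -0.035  0.05 ] a [-0.011   0.0008  0.0002]
```

arm_command(
  deltas=[
    {"tx": 0, "ty": 0, "tz": 0, "ax": 0, "ay": 0, "az": 0, "jaw": 1},
    {"tx": 0, "ty": 0, "tz": 0, "ax": 0, "ay": 0, "az": 0, "jaw": 1},
    {"tx": 0, "ty": 0, "tz": 0, "ax": 0, "ay": 0, "az": 0, "jaw": 1},
    {"tx": 0, "ty": 0, "tz": 0, "ax": 0, "ay": 0, "az": 0, "jaw": 1},
  ],
  squeeze=20,
)

```text
time_s: 12.3
position: [485.9, -320.6, 226.3]
ee_rot: [0.069, 0.991, 0.112, 0.009]
wrist_force: [-3.1, -5.3, 15.6]
width: 0.006
grip_force: 8.1
```

View pics/s5.png

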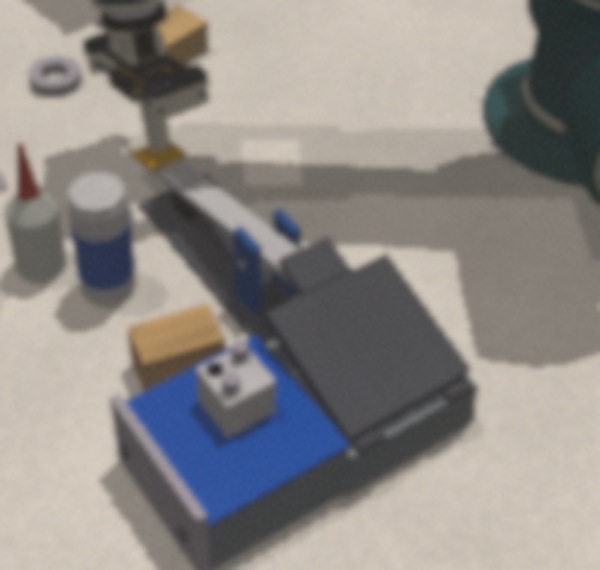

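The lid is up at the stop (15.6 N, tip at 45 mm), steady, with the block upright on the deck. I hand the job in.

```bash
python3 -c "
from cell import ticket
print(ticket.sign_off())"
```

```text
the job is handed in; nothing more can be done
None
```

I pushed the valve block onto the blue deck, where it stands upright, then pressed the lever to its rubber stop with the lid raised and handed the job in holding it there; the sign-off gave no verdict, and I did not measure the lid angle directly.

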